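Ready the air-fryer drawer: crisper plate in, potatoes on it

ROBOT

A 7-joint arm with a two-finger parallel gripper is mounted at the origin on the work surface. World frame = base frame: x ahead of the robot, y to its left, z up, the work surface at z = 0. Lengths are in m, angles in rad, forces in N, time in s.
With the tool pointing down it reaches from about 0.4 to 0.875 m from the base axis. Payload 19.3 kg.
Tool frame: the origin (TCP) lies at the very end of the fingers, on their centre line; the grasp point (between the pads) lies 19 mm behind it; z points along the fingers, y is the line along which they close (so a half turn about z gives the same grasp; the last joint's range is limited). The gripper opens to 85 mm and grips with 20 to 120 N. Pads are 22 mm wide; open, the fingers measure 114 mm over their backs; the gripper's body (76 mm by 85 mm) begins 54 mm behind the grasp point. The pads swing forward as they close: fully open they stand 13 mm farther back than shut.
Start: joints at [-1.187, 0.521, -0.036, 1.599, 0.021, 1.021, -0.113], TCP at [0.274, 0.562, 0.231] pointing down, gripper open.
Joint ranges: [-2.91, 2.91], [-0.3, 2.13], [-1.5, 1.42], [0.17, 2.43], [-1.26, 4.41], [0.16, 1.93], [-2.52, 2.52]. Speed limits (rad/s): [1.89, 1.89, 2.39, 2.39, 3.01, 3.01, 3.01].

INTERFACE

Orientations are given as [roll, pitch, yaw] about the fixed x, y, z axes, in that order (R = Rz(yaw) Ry(pitch) Rx(roll)).
In Python, from workcell import bot gives the robot as it stands.
- The arm moves only by the shell command python3 -m crank 'ROWS' [FORCE]. ROWS is a JSON object of lists of equal length, an entry for each row: "travel": the shift along the world's x, y, z in cm, a list of three; "turn": the turn, a rotation vector about the world's x, y, z in degrees, a list of three; "gripper": the closure, from 0 (fully open) to 1 (shut). A call has exactly 5 rows; each row is the pose to reach, as a shift and turn from the pose commanded when the call began; what a row does not reach only later rows make up. A row lasts 1/10 s, in which the tool goes at most 50 mm and 8.59 degrees, less where a joint would pass 70% of its speed; a pose out of reach is approached as far as the arm can. A call with a gripper value outside its range is refused whole. The fingers move at their own pace and stop on an object; FORCE is the grip in N (left out, the last holds). Time passes only in rows, so rows that repeat a pose let the fingers close, or fill a call up. It gives the time, the measured TCP pose, the force, the opening and the grip force at its end, in the units of the state.
- bot.observe(): the state, without advancing time (a new reading comes with each control period).
- bot.grab_frame(name): name is "scene" or "top" or "wrist"; returns a dict with "pixels" (400x640x3 uint8, red, green, blue), "fx", "fy", "cx", "cy" (pixels), "extrinsics" (4x4, takes a point from world to camera coordinates). Camera axes: x right, y down, z forward; pixel columns grow to the right and rows downward; lengths in m; the calibration is good to about 2 mm. A picture is of the moment at which its call begins. There is no depth.
- bot.job_done(): hands the job in; it is judged then, once.
The state is a dict: "clock": time; "qpos": joint angles; "qd": joint speeds; "joint_efforts": joint torques, N m; "position": TCP position; "tool_rot": TCP orientation; "force": force on the tool from outside, world axes, zero at the start; "moment": the same for the moment, N m; "grip_width": finger opening in m; "finger_force": force on a finger pad.
Only numpy, scipy, OpenCV 4.12 (cv2) and the standard library are available. Lean on these libraries where they do the work, as an engineer would, in place of code of your own. Each camera call takes 0.05 s, during which the arm holds its last target. There are 200 camera calls.

TASK

Get the air-fryer drawer ready for baking: fit the perforated crisper plate in the bottom of the drawer, one edge tucked under the drawer's steel retaining lip and then swung down until it sits flat on its feet, then load both potatoes so that they lie side by side on the plate, not on each other. Let each potato go from low down, just above the plate, so that it is not bruised. Leave the drawer standing on the counter, and leave the onion, the bottle, the pepper mill and the salt shaker where they are.

Things in the scene. Friction and masses are not known exactly. Their poses are not given: they have to be found in the camera images.
- drawer: Loose black air-fryer drawer, open on top, 1.8 kg, on the counter. Origin: centre of the cavity at the underside; x from the rear wall (lip; robot's side) to the front panel and handle, z up. Cavity 232 mm (x) by 256 mm (y), straight walls 4 mm thick, inner floor at z = 6 mm, rim at z = 85 mm. Front panel 290 mm wide, x = 120 to 138 mm, top z = 98 mm; handle 38 mm wide, to x = 233 mm.
- drawer_seat (a point): Centre of the drawer's inner floor (drawer frame 0, 0, 6 mm), axes as the drawer's. The fitted plate's origin lies here, with 4 mm of play each way along x and 6 mm along y.
- drawer_lip (a point): Middle of the free edge of the retaining lip (drawer frame -96, 0, 34 mm): a fixed bright steel strip 170 mm wide (y), 4 mm thick, jutting 20 mm from the rear wall, underside at z = 32 mm: 26 mm clear above the inner floor. The plate cannot go in flat: tilt it 20 to 30 degrees, lower its edge in front of the lip, push it in under the lip to the rear wall, then swing it down.
- plate: Loose aluminium crisper plate with dark slots, about 0.35 kg, balanced about its middle. Origin: centre, at the bottom of its feet; z up. Sheet 224 mm (x) by 244 mm (y), z = 10 to 14 mm; four rubber feet 18 mm across, 10 mm high, at x = +-80, y = +-95 mm. It is the same either way round: the edge at x = +112 or at x = -112 mm (each 244 mm long) goes under the lip.
- plate_tab (a point): Grip point on the plate's upright black lifting tab (plate frame 0, 0, 36 mm), axes as the plate's. The tab is 50 mm long (x), 10 mm thick (y) and reaches from z = 14 to 48 mm in the plate frame, in its middle; the fingers close along y.
- potato_a: Potato, light brown, 100 mm long (x), 54 mm wide (y), 46 mm high (z), 0.11 to 0.21 kg, with flat-lying oval section; origin at its centre. It lies on the chopping board, at the end nearer the robot; firm, grip it across its width.
- potato_b: The second potato, alike; it lies at the far end of the chopping board.
- board: Fixed wooden chopping board 310 mm (x) by 150 mm (y), 16 mm thick; origin: centre of its underside.
- onion: Bystander: red onion, 72 mm across, 73 mm high, beyond the board; origin under its centre.
- oil: Bystander: green bottle, 64 mm across, 210 mm high, on the right side; origin under its centre.
- mill: Bystander: dark wooden pepper mill, 56 mm across, 165 mm high, on the left side; origin under its centre.
- salt: Bystander: white salt shaker, 46 mm across, 101 mm high, on the left side; origin under its centre.
Not all that is in view belongs to the job. What is shaped like the potato_a but blue, purple or turquoise is not meant.

How it is judged:
By the outcome, as a careful person would: the job done as asked, in the order asked, and still so for the second after the job is handed in, with the robot touching nothing.
It also fails if it takes over 72 s, if anything falls off the work surface, if the arm or the gripper's body presses on something with over 40 N, if the wrist force passes 120 N, or if a joint passes its speed limit or range.

## Working session

There is one attempt and no reset: what is moved stays moved. The work goes in short steps, Python scripts to look and compute and a shell command to move; the robot and the scene stay as the last step left them, time stands still between calls to the robot, and variables do not carry over. Pictures are saved under pics/ and viewed, at most 10 in all, crops included, and the job is handed in when it is done.

```bash
mkdir -p pics; ls; python3 - <<'E'
from workcell import bot
import cv2,json,numpy as np
s=bot.observe();print({k:np.round(v,3).tolist() for k,v in s.items()})
for n in ("scene","top"):
    f=bot.grab_frame(n);cv2.imwrite(f"pics/{n}0.png",f["pixels"][:,:,::-1])
    np.savez(f"{n}.npz",**f)
    print(n,f["fx"],f["cx"],f["cy"],np.round(f["extrinsics"],3).tolist())
E
```

```text
pics
{'clock': 0.0, 'qpos': [-1.187, 0.522, -0.036, 1.6, 0.021, 1.021, -0.113], 'qd': [-0.0, -0.001, 0.001, -0.001, 0.001, 0.001, -0.0], 'joint_efforts': [-0.001, -92.71, 1.98, -36.993, 0.018, 0.008, -0.0], 'position': [0.274, 0.561, 0.231], 'tool_rot': [-3.14, 0.0, 2.688], 'force': [0.62, -0.562, -0.133], 'moment': [0.017, -0.003, 0.013], 'finger_force': 0.0, 'grip_width': 0.085}
scene 404.96322134502594 308.1830368183442 193.30772764908565 [[-0.215, 0.977, 0.011, 0.131], [0.668, 0.155, -0.728, -0.307], [-0.713, -0.149, -0.685, 2.137], [0.0, 0.0, 0.0, 1.0]]
top 446.29567690744625 316.65129341406663 204.82966085754916 [[-0.009, -1.0, -0.003, -0.008], [-0.995, 0.009, -0.099, 0.526], [0.099, 0.002, -0.995, 1.461], [0.0, 0.0, 0.0, 1.0]]
```

View pics/top0.png

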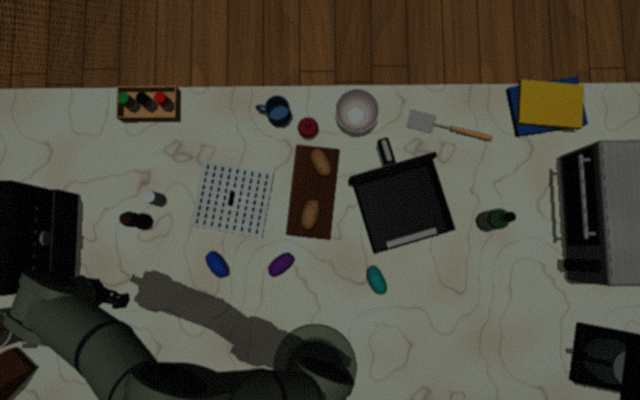

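View pics/scene0.png

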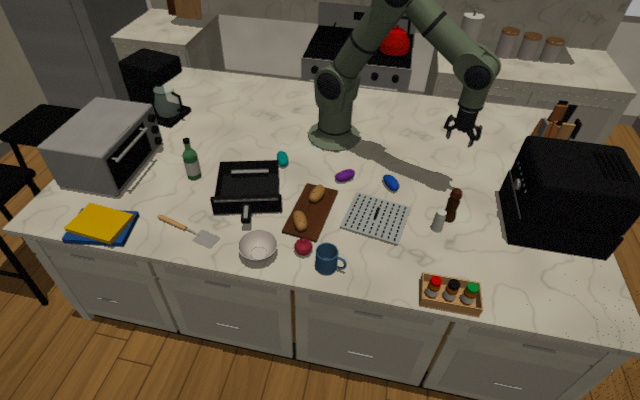

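The top view shows the plate at (234,200) with its tab at (232,198), the board at (313,192), and two light-brown potatoes at (311,214) (a, near) and (320,162) (b, far). The drawer is at (402,202), its lip at (412,239) and its handle at (386,150). The blue (217,264), purple (281,264) and turquoise (376,279) shapes are decoys. The brown ones on the board match the description.

```bash
cat > h.py <<'E'
import numpy as np,cv2
def ray(f,uv,z):
    E=np.asarray(f["extrinsics"]);R,t=E[:3,:3],E[:3,3];C=-R.T@t
    uv=np.atleast_2d(uv).astype(float)
    d=np.c_[(uv[:,0]-f["cx"])/f["fx"],(uv[:,1]-f["cy"])/f["fy"],np.ones(len(uv))]@R
    return C+d*((z-C[2])/d[:,2])[:,None]
def pix(f,P):
    E=np.asarray(f["extrinsics"]);p=np.atleast_2d(P)@E[:3,:3].T+E[:3,3]
    return np.c_[p[:,0]/p[:,2]*f["fx"]+f["cx"],p[:,1]/p[:,2]*f["fy"]+f["cy"]]
def rect(f,m,z):
    """min-area rectangle of mask pixels cast on plane z: centre, sides, long-axis yaw"""
    v,u=np.nonzero(m);P=ray(f,np.c_[u,v],z)[:,:2].astype(np.float32)
    c,s,a=cv2.minAreaRect(P*1000);q=cv2.boxPoints((c,s,a))
    e=[q[1]-q[0],q[2]-q[1]];L=max(e,key=np.linalg.norm)
    return np.round(c,1),np.round(s,1),round(np.degrees(np.arctan2(L[1],L[0]))%180,2),np.round(P.mean(0)*1000,1)
E
python3 - <<'E'
from h import *
f=np.load("top.npz");im=f["pixels"];hsv=cv2.cvtColor(im,cv2.COLOR_RGB2HSV).astype(int);H,S,V=hsv[...,0],hsv[...,1],hsv[...,2]
print("V samples",V[250,250],V[170,240],V[214,311],H[214,311],S[214,311],H[170,300],S[170,300],V[170,300],V[200,400],V[240,412],V[230,445])
def box(m,x0,y0,x1,y1):
    o=np.zeros_like(m);o[y0:y1,x0:x1]=m[y0:y1,x0:x1];return o
sl=box(V<75,196,166,272,234)
print("slots",rect(f,sl,.014))
ps=box((S>90)&(V>90),285,140,345,245)
n,l,st,_=cv2.connectedComponentsWithStats(ps.astype(np.uint8))
for i in range(1,n):
    if st[i,4]>60: print("potato",st[i],rect(f,l==i,.04))
lp=box(V>80,380,222,445,252)
n,l,st,_=cv2.connectedComponentsWithStats(lp.astype(np.uint8))
for i in range(1,n):
    if st[i,4]>30: print("lip",st[i],rect(f,l==i,.036))
dk=(V<50).astype(np.uint8);dk=box(dk,345,135,460,256)
n,l,st,_=cv2.connectedComponentsWithStats(dk)
i=1+np.argmax(st[1:,4]);m=(l==i).astype(np.uint8)
c=max(cv2.findContours(m,0,2)[0],key=cv2.contourArea);ap=cv2.approxPolyDP(cv2.convexHull(c),3,True)[:,0]
for p in ap: print(p,np.round(ray(f,p,.085)[0],3),np.round(ray(f,p,.098)[0],3))
cv2.imwrite("pics/crop1.png",cv2.resize(cv2.convertScaleAbs(im[130:290,190:460,::-1],alpha=1.5),None,fx=2.9,fy=2.9,interpolation=cv2.INTER_CUBIC))
E
```

```text
V samples 119 115 90 16 159 10 161 38 14 64 11
slots (array([551.1, 273.3]), array([211.6, 200.3]), np.float32(79.59), array([551.1, 275.2], dtype=float32))
lip [387 229  49  18 236] (array([ 414.4, -321.6]), array([ 16., 166.]), np.float32(105.76), array([ 414.4, -320.8], dtype=float32))
lip [383 233  62  19 592] (array([ 399.2, -329.5]), array([201.2,  58.8]), np.float32(89.49), array([ 388.3, -361.6], dtype=float32))
[435 153] [ 0.685 -0.397  0.085] [ 0.682 -0.394  0.098]
[454 228] [ 0.442 -0.449  0.085] [ 0.441 -0.445  0.098]
[374 252] [ 0.368 -0.193  0.085] [ 0.368 -0.191  0.098]
[349 179] [ 0.602 -0.118  0.085] [ 0.6   -0.117  0.098]
[381 139] [ 0.732 -0.224  0.085] [ 0.729 -0.222  0.098]
```

View pics/crop1.png

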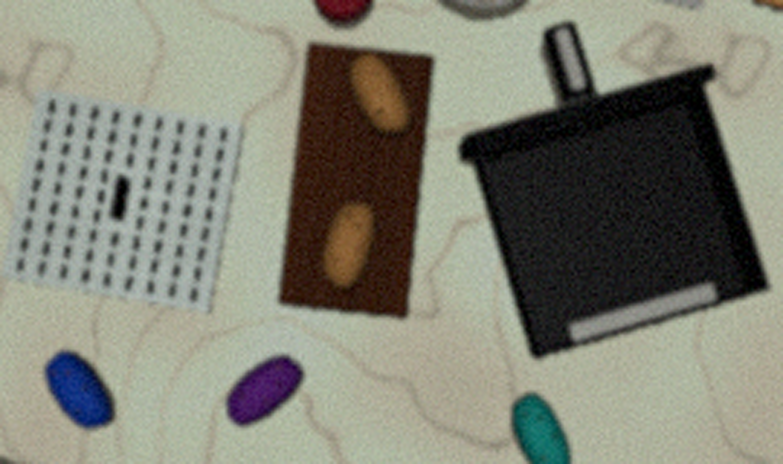

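Only the two brown shapes, at crop positions (349,245) and (380,92), lie on the board, so they are the potatoes. Next I move above the plate and measure the remaining items.

```bash
python3 -m crank '{"travel":[[3.4,-3.5,0],[6.8,-7,0],[10.2,-10.5,0],[13.6,-14,0],[17,-17.5,0]],"turn":[[0,0,3],[0,0,6],[0,0,9],[0,0,12],[0,0,15.6]],"gripper":[0,0,0,0,0]}' 80
python3 -m crank '{"travel":[[3.4,-3.5,0],[6.8,-7,0],[9,-9.5,0],[10.7,-11.3,0],[10.7,-11.3,0]],"turn":[[0,0,0],[0,0,0],[0,0,0],[0,0,0],[0,0,0]],"gripper":[0,0,0,0,0]}'
python3 - <<'E'
from h import *
from workcell import bot
f=bot.grab_frame("wrist");np.savez("w1.npz",**f);cv2.imwrite("pics/w1.png",f["pixels"][:,:,::-1])
f=np.load("top.npz");im=f["pixels"];H,S,V=cv2.split(cv2.cvtColor(im,cv2.COLOR_RGB2HSV))
m=np.zeros_like(V);m[140:245,285:345]=((V>58)&(S>110))[140:245,285:345]
n,l,st,_=cv2.connectedComponentsWithStats(m)
for i in range(1,n):
    if st[i,4]>60: print("potato",st[i],rect(f,l==i,.039))
E
```

```text
clock: 0.6
position: [0.445, 0.385, 0.2311]
tool_rot: [-3.141, -0.0, 2.962]
force: [1.9, 1.1, 0.2]
grip_width: 0.0852
finger_force: 0.0
clock: 1.1
position: [0.5532, 0.27, 0.2309]
tool_rot: [-3.14, 0.001, 2.955]
force: [0.6, -0.1, -0.8]
grip_width: 0.0853
finger_force: 0.0
potato [312 149  18  25 293] (array([669.9, -25.8]), array([90.5, 41.9]), np.float32(25.61), array([669.3, -26.2], dtype=float32))
potato [302 201  16  27 309] (array([495. ,  11.5]), array([44.6, 90. ]), np.float32(168.39), array([495.4,  11. ], dtype=float32))
```

View pics/w1.png

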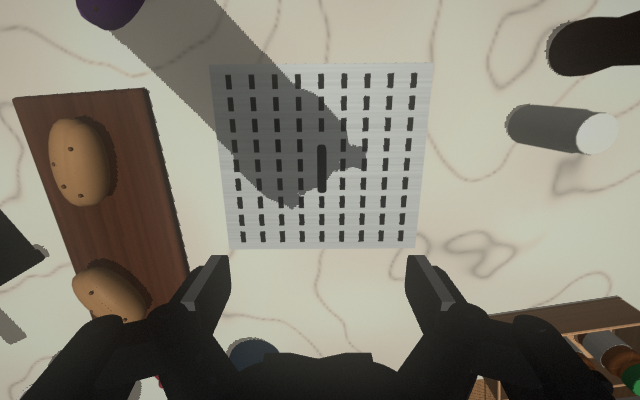

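The wrist view shows the plate with corners at (209,66), (433,64), (414,248) and (231,250). The tab runs from (321,146) to (322,191). I'll refine the plate pose from these.

```bash
python3 - <<'E'
from h import *
f=np.load("w1.npz");im=f["pixels"];V=cv2.cvtColor(im,cv2.COLOR_RGB2HSV)[...,2]
c=np.array([[209,66],[433,64],[414,248],[231,250]],np.float32)
c=cv2.cornerSubPix(cv2.cvtColor(im,cv2.COLOR_RGB2GRAY),c.copy(),(4,4),(-1,-1),(3,50,.01));print(c.round(1).tolist())
P=ray(f,c,.014)[:,:2];print(P.round(4).tolist(),P.mean(0).round(4))
for a,b in ((0,1),(1,2),(2,3),(3,0)):
    d=P[b]-P[a];print(np.linalg.norm(d).round(4),np.degrees(np.arctan2(d[1],d[0])).round(2))
m=np.zeros_like(V);m[138:200,314:330]=(V<45)[138:200,314:330];n,l,st,_=cv2.connectedComponentsWithStats(m)
i=1+np.argmax(st[1:,4]);print("tab",st[i],rect(f,l==i,.048))
E
```

```text
[[208.3000030517578, 64.30000305175781], [433.29998779296875, 62.79999923706055], [414.3999938964844, 247.60000610351562], [231.0, 250.0]]
[[0.4207, 0.1745], [0.4644, 0.414], [0.6838, 0.3745], [0.6428, 0.1372]] [0.5529 0.2751]
0.2435 79.66
0.2229 -10.2
0.2409 -99.8
0.2252 170.46
tab [317 145   9  45 326] (array([547.9, 275. ]), array([ 8.5, 48.8]), np.float32(169.74), array([546. , 275.7], dtype=float32))
```

```bash
python3 -m crank '{"travel":[[-0.1,0.2,-4.5],[-0.1,0.2,-9],[-0.1,0.2,-13.5],[-0.1,0.2,-16],[-0.1,0.2,-16]],"turn":[[0,0,0.5],[0,0,0.5],[0,0,0.5],[0,0,0.5],[0,0,0.5]],"gripper":[0,0,0,0,0]}'
python3 -c "
from workcell import bot
for i in range(3): print(bot.observe()['position']); bot.grab_frame('top')"
```

```text
clock: 1.65
position: [0.5474, 0.2758, 0.0679]
tool_rot: [-3.138, -0.005, 2.97]
force: [0.3, 0.2, -0.3]
grip_width: 0.0852
finger_force: 0.0
[0.5473652  0.27580596 0.0679088 ]
[0.54871612 0.27622573 0.07035968]
[0.54976762 0.27655532 0.07193459]
```

```bash
python3 -m crank '{"travel":[[0.1,-0.1,-2],[0.1,-0.1,-4],[0.1,-0.1,-5],[0.1,-0.1,-5],[0.1,-0.1,-5]],"turn":[[0,0,0],[0,0,0],[0,0,0],[0,0,0],[0,0,0]],"gripper":[0,0,0,0,0]}'
python3 -m crank '{"travel":[[0,0,0],[0,0,0],[0,0,0],[0,0,0],[0,0,0]],"turn":[[0,0,0],[0,0,0],[0,0,0],[0,0,0],[0,0,0]],"gripper":[0.5,1,1,1,1]}' 90
python3 -m crank '{"travel":[[0,0,0],[0,0,0],[0,0,0],[0,0,0],[0,0,0]],"turn":[[0,0,0],[0,0,0],[0,0,0],[0,0,0],[0,0,0]],"gripper":[1,1,1,1,1]}' 90
```

```text
clock: 2.3
position: [0.5516, 0.2751, 0.0225]
tool_rot: [3.141, 0.001, 2.969]
force: [0.7, 0.2, 0.4]
grip_width: 0.0853
finger_force: 0.0
clock: 2.8
position: [0.551, 0.2747, 0.0214]
tool_rot: [-3.142, 0.0, 2.969]
force: [-0.1, -0.1, -0.4]
grip_width: 0.0123
finger_force: 0.0
clock: 3.3
position: [0.5511, 0.2748, 0.0216]
tool_rot: [3.141, 0.0, 2.969]
force: [-2.7, 0.3, 5.3]
grip_width: 0.0084
finger_force: 88.8
```

```bash
python3 -m crank '{"travel":[[0,0,2],[0,0,5],[0,0,9],[0,0,13.5],[0,0,18]],"turn":[[0,0,0],[0,0,0],[0,0,0],[0,0,0],[0,0,0]],"gripper":[1,1,1,1,1]}'
python3 -m crank '{"travel":[[0,-3,2],[0,-7,4],[-0.5,-11.5,4],[-1,-16,4],[-1.5,-20.5,4]],"turn":[[0,0,2],[0,0,4],[0,0,7],[0,0,10],[0,0,13]],"gripper":[1,1,1,1,1]}'
python3 -m crank '{"travel":[[-0.3,-4.5,0],[-0.6,-9,0],[-0.9,-13.5,0],[-1.2,-18,0],[-1.5,-22,0]],"turn":[[0,0,3],[0,0,6],[0,0,9],[0,0,11],[0,0,13]],"gripper":[1,1,1,1,1]}'
python3 -m crank '{"travel":[[-0.1,-4,0],[-0.3,-8,0],[-0.5,-11,0],[-0.5,-14.2,0],[-0.5,-14.2,0]],"turn":[[0,0,0],[0,0,0],[0,0,0],[0,0,0],[0,0,0]],"gripper":[1,1,1,1,1]}'
python3 - <<'E'
from h import *
from workcell import bot
f=bot.grab_frame("wrist");np.savez("w2.npz",**f);cv2.imwrite("pics/w2.png",f["pixels"][:,:,::-1])
s=bot.observe();print(s["position"],s["tool_rot"],s["finger_force"],s["qpos"])
E
```

```text
clock: 3.8
position: [0.5505, 0.2744, 0.2026]
tool_rot: [-3.141, -0.001, 2.969]
force: [1.7, 0.9, -4.0]
grip_width: 0.0084
finger_force: 88.3
clock: 4.3
position: [0.5353, 0.0679, 0.2412]
tool_rot: [-3.141, -0.0, -3.085]
force: [1.3, -0.2, -3.5]
grip_width: 0.0084
finger_force: 88.5
clock: 4.8
position: [0.5202, -0.1526, 0.2411]
tool_rot: [-3.142, -0.001, -2.86]
force: [0.9, -0.3, -4.7]
grip_width: 0.0084
finger_force: 88.3
clock: 5.3
position: [0.5145, -0.2968, 0.2408]
tool_rot: [-3.14, -0.002, -2.866]
force: [-0.9, 0.7, -4.2]
grip_width: 0.0081
finger_force: 88.5
[ 0.51503678 -0.29417154  0.24068707] [ 3.14145293e+00 -1.17764724e-03 -2.86382615e+00] 88.47709536552429 [ 0.41181134  0.46118396  0.00971939  1.67755313 -0.00435664  1.00387054
  2.27142178]
```

View pics/w2.png

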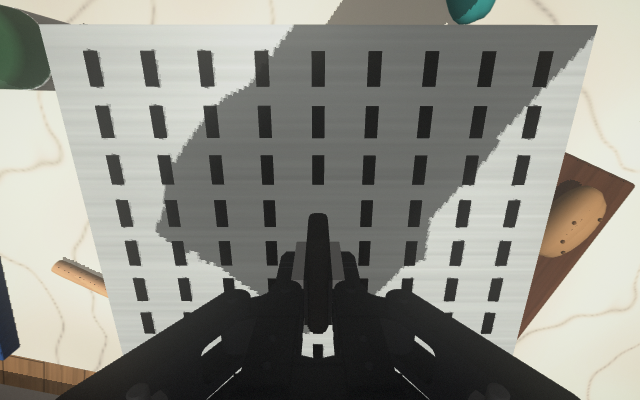

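The plate hangs level in the grip, with its rear edge along row 25 from (40,25) to (597,25). It hides the drawer for now. Next I tilt it and look from the wrist and the top camera.

```bash
python3 -m crank '{"travel":[[0.3,0.1,0],[0.6,0.2,0],[0.9,0.3,0],[1.2,0.3,-1],[1.2,0.3,-3]],"turn":[[1.54,-5.38,0],[3.1,-10.8,0],[4.6,-16.1,0],[6.2,-21.5,0],[7.7,-26.9,0]],"gripper":[1,1,1,1,1]}'
python3 -m crank '{"travel":[[0,0,-1],[0,0,-2],[0,0,-3],[0,0,-3],[0,0,-3]],"turn":[[0,0,0],[0,0,0],[0,0,0],[0,0,0],[0,0,0]],"gripper":[1,1,1,1,1]}'
python3 - <<'E'
from h import *
from workcell import bot
f=np.load("w2.npz");P=ray(f,[[40,25],[597,25]],.2332);m=P[:,:2].mean(0);d=P[0,:2]-P[1,:2]
print(P.round(4).tolist(),m,np.linalg.norm(d),np.degrees(np.arctan2(d[1],d[0])))
a=bot.grab_frame("wrist");b=bot.grab_frame("top");np.savez("w3.npz",**a);np.savez("t3.npz",**b)
s=bot.observe();print(s["position"],s["tool_rot"],s["finger_force"],s["qpos"].round(2))
A=cv2.resize(a["pixels"],(640,400))[:,:,::-1];B=cv2.resize(b["pixels"][120:290,330:500],(600,600))[:,:,::-1]
cv2.imwrite("pics/w3.png",A);cv2.imwrite("pics/t3.png",cv2.convertScaleAbs(B,alpha=1.6))
E
```

```text
clock: 5.85
position: [0.5262, -0.289, 0.22]
tool_rot: [3.139, 0.393, -2.858]
force: [0.1, -0.6, -5.9]
grip_width: 0.0082
finger_force: 88.6
clock: 6.35
position: [0.5265, -0.2891, 0.1891]
tool_rot: [3.138, 0.39, -2.858]
force: [-0.2, 1.3, -3.9]
grip_width: 0.0082
finger_force: 88.4
[[0.4417, -0.4429, 0.2332], [0.3757, -0.2092, 0.2332]] [ 0.40868715 -0.32606052] 0.24291057619473275 -74.23314611708332
[ 0.52647578 -0.28962682  0.18960106] [ 3.13827418  0.3903781  -2.85853441] 88.41480374336243 [ 0.9   0.48 -0.45  1.92 -0.16  0.52  2.51]
```

View pics/w3.png

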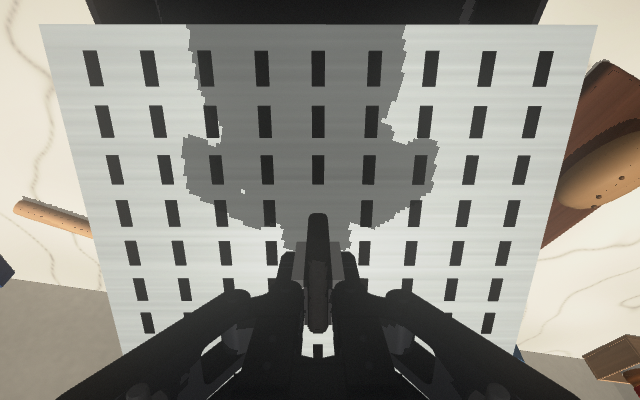

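The tilt stopped at 22° because joint 7 is at its limit. The plate works either way round, so I'll level it, half-turn the wrist, and tilt again with joint range to spare.

```bash
python3 -m crank '{"travel":[[0,0,2],[0,0,4],[-0.5,-0.1,5],[-1,-0.2,6],[-1,-0.2,6]],"turn":[[-1.4,4.8,0],[-2.8,9.6,0],[-4.2,14.4,0],[-6.2,21.5,0],[-6.2,21.5,0]],"gripper":[1,1,1,1,1]}'
python3 -m crank '{"travel":[[0,0,0],[0,0,0],[0,0,0],[0,0,0],[0,0,0]],"turn":[[0,0,0],[0,0,-5],[0,0,-13],[0,0,-21],[0,0,-29]],"gripper":[1,1,1,1,1]}'
python3 -c "
from workcell import bot
s=bot.observe();print(s['qpos'].round(2),s['position'],s['tool_rot'])"
```

```text
clock: 6.95
position: [0.5187, -0.2901, 0.2509]
tool_rot: [3.139, -0.0, -2.856]
force: [0.5, 1.1, -4.2]
grip_width: 0.0084
finger_force: 88.7
clock: 7.45
position: [0.5148, -0.293, 0.2484]
tool_rot: [3.135, 0.002, 2.909]
force: [-0.4, 0.4, -4.3]
grip_width: 0.0077
finger_force: 88.7
[ 0.5   0.45 -0.11  1.67  0.05  1.02  1.71] [ 0.51478958 -0.29299446  0.24841495] [3.13549518e+00 1.81885956e-03 2.90909280e+00]
```

```bash
for k in 1 2 3; do python3 -m crank '{"travel":[[0,0,0],[0,0,0],[0,0,0],[0,0,0],[0,0,0]],"turn":[[0,0,-8.4],[0,0,-16.8],[0,0,-25.2],[0,0,-33.6],[0,0,-42]],"gripper":[1,1,1,1,1]}' >/dev/null; done
python3 -m crank '{"travel":[[0,0,0],[0,0,0],[0,0,0],[0,0,0],[0,0,0]],"turn":[[0,0,-8.2],[0,0,-16.4],[0,0,-24.6],[0,0,-24.6],[0,0,-24.6]],"gripper":[1,1,1,1,1]}'
python3 - <<'E'
from workcell import bot
from h import *
b=bot.grab_frame("wrist");np.savez("w4.npz",**b)
s=bot.observe();print(s['qpos'].round(2),s['position'],s['tool_rot'])
g=cv2.cvtColor(b["pixels"],cv2.COLOR_RGB2GRAY)
cv2.imwrite("pics/w4.png",b["pixels"][:,:,::-1])
E
```

```text
clock: 9.45
position: [0.5152, -0.2928, 0.2487]
tool_rot: [3.137, -0.001, 0.291]
force: [-0.5, 0.9, -4.1]
grip_width: 0.0087
finger_force: 88.7
[ 0.06  0.5   0.52  1.69 -0.28  1.02 -0.61] [ 0.51531854 -0.29270787  0.24882652] [ 3.13727263e+00 -1.16798633e-03  2.91359798e-01]
```

View pics/w4.png

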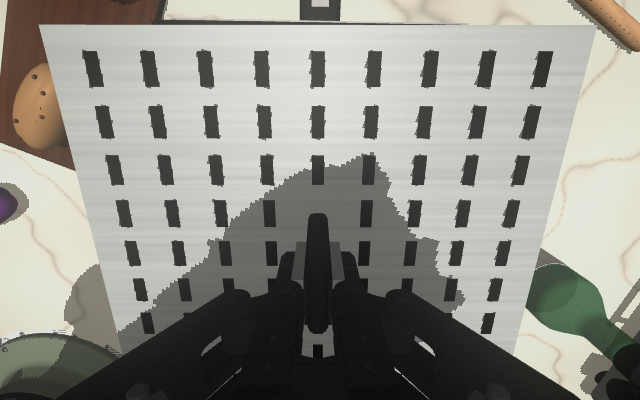

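The plate is square to the drawer. The front panel edge shows from (152,21) to (470,24), and the handle at (320,8) is centred on the plate. Now I tilt it.

```bash
python3 -m crank '{"travel":[[0.3,0.1,0],[0.6,0.2,0],[0.9,0.3,-1],[1.3,0.3,-3],[1.3,0.3,-5]],"turn":[[1.54,-5.38,-0.2],[3.1,-10.8,-0.5],[4.6,-16.1,-0.5],[6.2,-21.5,-0.5],[7.7,-26.9,-0.5]],"gripper":[1,1,1,1,1]}'
python3 -m crank '{"travel":[[0,0,-1],[0,0,-1],[0,0,-1],[0,0,-1],[0,0,-1]],"turn":[[0,0,0],[0,0,0],[0,0,0],[0,0,0],[0,0,0]],"gripper":[1,1,1,1,1]}'
python3 - <<'E'
from h import *
from workcell import bot
from scipy.spatial.transform import Rotation as Ro
f=np.load("w4.npz");P=ray(f,[[152,21],[470,24]],.098);d=P[0]-P[1];print("panel",P.round(4).tolist(),np.degrees(np.arctan2(d[1],d[0])))
print("handle",ray(f,[[320,8]],.08).round(4))
a=bot.grab_frame("scene");b=bot.grab_frame("top");np.savez("s5.npz",**a);np.savez("t5.npz",**b)
s=bot.observe();print(s["position"],s["tool_rot"],s["qpos"].round(2));R=Ro.from_euler("xyz",s["tool_rot"]).as_matrix();print(R.round(3).tolist())
A=cv2.resize(a["pixels"][120:240,180:320],(700,600))[:,:,::-1];B=cv2.resize(b["pixels"][120:290,330:500],(600,600))[:,:,::-1]
A=cv2.resize(A,(400,343));B=cv2.resize(B,(400,400));o=np.zeros((400,800,3),np.uint8);o[:343,:400]=A;o[:,400:]=B
cv2.imwrite("pics/c5.png",cv2.convertScaleAbs(o,alpha=1.6))
E
```

```text
clock: 10.0
position: [0.5289, -0.2895, 0.2005]
tool_rot: [3.13, -0.486, 0.285]
force: [1.3, -0.5, -5.1]
grip_width: 0.0086
finger_force: 88.7
clock: 10.5
position: [0.5301, -0.2882, 0.1912]
tool_rot: [3.134, -0.483, 0.283]
force: [0.3, 0.2, -4.5]
grip_width: 0.0082
finger_force: 88.6
panel [[0.61, -0.1184, 0.098], [0.6857, -0.3779, 0.098]] 106.25586994100877
handle [[ 0.6644 -0.2509  0.08  ]]
[ 0.52965492 -0.28837474  0.19086629] [ 3.13468147 -0.48268629  0.2824962 ] [ 0.47  0.45  0.16  1.99 -0.9   0.56  0.05]
[[0.851, 0.276, 0.448], [0.247, -0.961, 0.123], [0.464, 0.006, -0.886]]
```

View pics/c5.png

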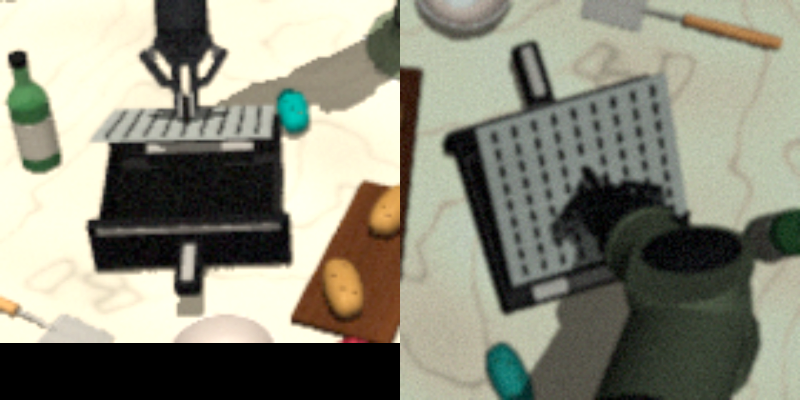

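The plate is tilted 27.7° with its rear edge in front of the lip, and all four sides are clear of the drawer walls. Lowering now.

```bash
python3 -m crank '{"travel":[[0,0,-2],[0,0,-4],[0,0,-6],[0,0,-8],[0,0,-9]],"turn":[[0,0,0],[0,0,0],[0,0,0],[0,0,0],[0,0,0]],"gripper":[1,1,1,1,1]}'
python3 -m crank '{"travel":[[0,0,-0.8],[0,0,-1.6],[0,0,-2.3],[0,0,-2.3],[0,0,-2.3]],"turn":[[0,0,0],[0,0,0],[0,0,0],[0,0,0],[0,0,0]],"gripper":[1,1,1,1,1]}'
python3 - <<'E'
from h import *
from workcell import bot
a=bot.grab_frame("scene");a=bot.grab_frame("scene")
s=bot.observe();print(s["position"],s["tool_rot"],s["force"])
E
```

```text
clock: 11.1
position: [0.5288, -0.2885, 0.099]
tool_rot: [3.136, -0.482, 0.281]
force: [0.2, -0.1, -3.0]
grip_width: 0.0082
finger_force: 88.7
clock: 11.6
position: [0.5291, -0.2891, 0.0776]
tool_rot: [3.135, -0.483, 0.28]
force: [-0.2, -1.3, -3.5]
grip_width: 0.0084
finger_force: 88.7
[ 0.52922369 -0.28910501  0.07785824] [ 3.13484159 -0.48295129  0.28081796] [ 0.48727763 -0.01695432 -2.94553176]
```

```bash
python3 -m crank '{"travel":[[-0.6,-0.17,-0.3],[-1.2,-0.34,-0.3],[-1.8,-0.51,-0.3],[-2.4,-0.69,-0.3],[-3,-0.86,-0.3]],"turn":[[0,0,0],[0,0,0],[0,0,0],[0,0,0],[0,0,0]],"gripper":[1,1,1,1,1]}'
python3 - <<'E'
from h import *
from workcell import bot
a=bot.grab_frame("scene");a=bot.grab_frame("scene");b=bot.grab_frame("top")
s=bot.observe();print(s["position"],s["tool_rot"],s["force"])
A=cv2.resize(a["pixels"][130:230,200:300],(400,400),interpolation=2);B=cv2.resize(b["pixels"][130:260,340:470],(400,400),interpolation=2)
cv2.imwrite("pics/c6.png",cv2.convertScaleAbs(np.hstack([A,B])[:,:,::-1],alpha=1.6))
E
```

```text
clock: 12.2
position: [0.4989, -0.2977, 0.0748]
tool_rot: [3.135, -0.483, 0.281]
force: [13.7, 2.8, 0.6]
grip_width: 0.0084
finger_force: 88.4
[ 0.49887559 -0.29776505  0.07465694] [ 3.13534489 -0.48305105  0.28028311] [ 1.76355263  0.47623574 -4.74715146]
```

View pics/c6.png

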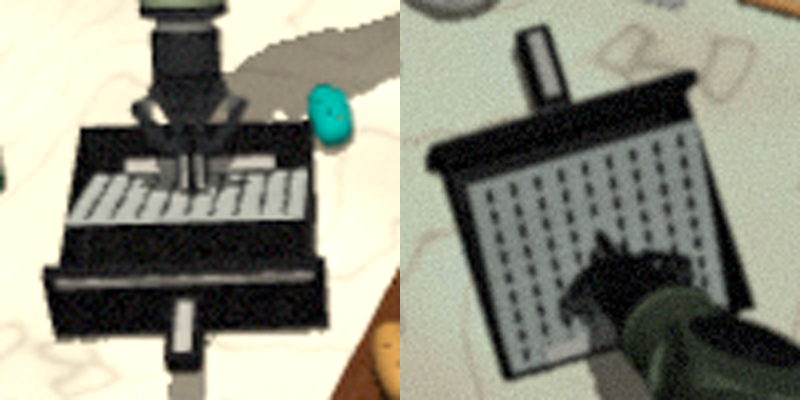

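The plate edge is in under the lip: the bright strip is visible above it, at about (200,165) in the left half. There was only a light touch on the rear wall. Now I swing it down.

```bash
python3 -m crank '{"travel":[[0.41,0.12,-0.52],[0.83,0.24,-1.13],[1.24,0.36,-1.84],[1.6,0.46,-2.63],[1.6,0.46,-2.63]],"turn":[[-1,3.6,0],[-2.1,7.4,0],[-3.5,12.2,0],[-4.9,17,0],[-4.9,17,0]],"gripper":[1,1,1,1,1]}'
python3 -c "
from workcell import bot
bot.grab_frame('top');bot.grab_frame('top');s=bot.observe();print(s['position'],s['tool_rot'],s['force'],s['moment'])"
```

```text
clock: 12.85
position: [0.5185, -0.289, 0.0474]
tool_rot: [3.135, -0.17, 0.289]
force: [1.0, 1.8, -4.4]
grip_width: 0.0083
finger_force: 88.9
[ 0.51560966 -0.29154809  0.04763379] [ 3.13561699 -0.17320895  0.28364983] [-1.32380442 -0.26754161 -3.6227063 ] [-0.1089916   0.40439332  0.02797891]
```

```bash
python3 -m crank '{"travel":[[0.22,0.06,-0.83],[0.36,0.1,-1.8],[0.36,0.1,-1.8],[0.36,0.1,-1.9],[0.36,0.1,-2]],"turn":[[-1.35,4.75,0],[-2.7,9.5,0],[-2.7,9.6,0],[-2.7,9.6,0],[-2.7,9.6,0]],"gripper":[1,1,1,1,1]}'
python3 -c "
from workcell import bot
bot.grab_frame('top');bot.grab_frame('top');s=bot.observe();print(s['position'],s['tool_rot'],s['force'],s['moment'])"
```

```text
clock: 13.45
position: [0.5175, -0.293, 0.0284]
tool_rot: [3.137, -0.001, 0.278]
force: [-0.5, -0.0, -1.8]
grip_width: 0.0085
finger_force: 89.4
[ 0.51772074 -0.29287117  0.02850306] [ 3.13694456e+00 -1.18779112e-03  2.78072163e-01] [-1.18499831 -0.59551734 -3.6499404 ] [0.02314171 0.14548005 0.06316125]
```

```bash
python3 -m crank '{"travel":[[0,0,-0.1],[0,0,-0.1],[0,0,-0.2],[0,0,-0.2],[0,0,-0.2]],"turn":[[0,0,0],[0,0,0],[0,0,0],[0,0,0],[0,0,0]],"gripper":[1,1,1,1,1]}'
python3 -c "
from workcell import bot
bot.grab_frame('top');bot.grab_frame('top');s=bot.observe();print(s['position'],s['tool_rot'],s['force'],s['moment'])"
```

```text
clock: 14.05
position: [0.5183, -0.2926, 0.0275]
tool_rot: [3.136, -0.001, 0.279]
force: [-8.9, 2.1, 26.3]
grip_width: 0.0083
finger_force: 93.8
[ 0.51833114 -0.29270514  0.02751644] [ 3.13613290e+00 -6.51842179e-04  2.79300442e-01] [-8.22323848  2.92261348 25.46460632] [ 0.779905    2.08066895 -0.15833292]
```

```bash
python3 -m crank '{"travel":[[0,0,0.1],[0,0,0.1],[0,0,0.1],[0,0,0.1],[0,0,0.1]],"turn":[[0,0,0],[0,0,0],[0,0,0],[0,0,0],[0,0,0]],"gripper":[0.6,0.3,0,0,0]}'
python3 -m crank '{"travel":[[0,0,2],[0,0,6],[0,0,11],[0,0,16],[0,0,20]],"turn":[[0,0,0],[0,0,0],[0,0,0],[0,0,0],[0,0,0]],"gripper":[0,0,0,0,0]}'
python3 - <<'E'
from h import *
from workcell import bot
a=bot.grab_frame("wrist");b=bot.grab_frame("top");c=bot.grab_frame("scene");np.savez("w7.npz",**a);np.savez("t7.npz",**b)
s=bot.observe();print(s["position"],s["tool_rot"],s["force"],s["qpos"].round(2))
A=cv2.resize(a["pixels"],(480,300));B=cv2.resize(c["pixels"][130:230,200:300],(300,300))
cv2.imwrite("pics/c7.png",cv2.convertScaleAbs(np.hstack([A,B])[:,:,::-1],alpha=1.4))
E
```

```text
clock: 14.65
position: [0.5186, -0.2919, 0.027]
tool_rot: [3.137, 0.0, 0.281]
force: [-0.7, -0.3, 0.1]
grip_width: 0.0799
finger_force: 0.0
clock: 15.15
position: [0.5186, -0.2922, 0.2298]
tool_rot: [3.136, -0.001, 0.28]
force: [0.2, -1.1, -0.4]
grip_width: 0.0854
finger_force: 0.0
[ 0.51953485 -0.29232405  0.22943624] [ 3.13442856 -0.00324865  0.28080137] [-0.0144389   0.41082118 -0.29529241] [-0.08  0.59  0.75  1.71 -0.46  1.02 -0.46]
```

View pics/c7.png

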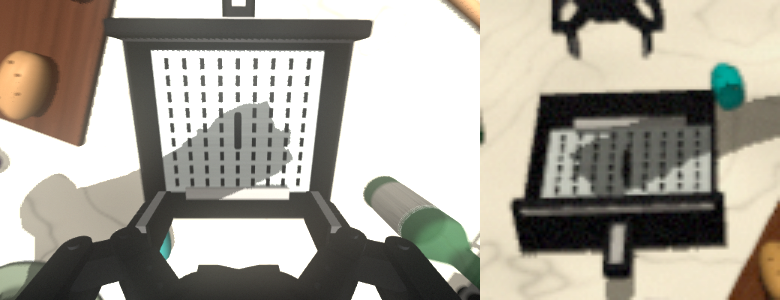

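The plate sits flat under the lip, spread evenly in the cavity, with the tab at (237,131) in the left picture. On to potato a.

```bash
python3 -m crank '{"travel":[[-0.4,4.8,0],[-0.8,9.6,0],[-1.2,14.4,0],[-1.6,19.2,0],[-2,24,0]],"turn":[[0,0,-4.6],[0,0,-9.2],[0,0,-13.8],[0,0,-18.4],[0,0,-23]],"gripper":[0,0,0,0,0]}'
python3 -m crank '{"travel":[[-0.2,3.2,0],[-0.4,6.4,0],[-0.4,6.4,0],[-0.4,6.4,0],[-0.4,6.4,0]],"turn":[[0,0,-4.7],[0,0,-4.7],[0,0,-4.7],[0,0,-4.7],[0,0,-4.7]],"gripper":[0,0,0,0,0]}'
cat > pot.py <<'E'
from h import *
from workcell import bot
s=bot.observe();f=bot.grab_frame("wrist");s=bot.observe();H,S,V=cv2.split(cv2.cvtColor(f["pixels"],cv2.COLOR_RGB2HSV))
print(s["position"].round(4),np.degrees(s["tool_rot"]).round(1),s["qpos"].round(2))
m=((H>9)&(H<22)&(S>80)&(V>115)).astype(np.uint8)
m=cv2.morphologyEx(cv2.morphologyEx(m,2,np.ones((7,7),np.uint8)),3,np.ones((7,7),np.uint8))
n,l,st,_=cv2.connectedComponentsWithStats(m)
for i in range(1,n):
    if st[i,4]>800: print("potato",st[i],rect(f,l==i,.039))
cv2.imwrite("pics/p%d.png"%(s["clock"]*100),f["pixels"][:,:,::-1])
E
python3 pot.py
```

```text
clock: 15.8
position: [0.4978, -0.05, 0.2263]
tool_rot: [3.136, 0.001, -0.124]
force: [1.8, 0.4, -0.8]
grip_width: 0.0851
finger_force: 0.0
clock: 16.3
position: [0.4944, 0.0111, 0.2268]
tool_rot: [3.136, 0.0, -0.204]
force: [0.1, 0.2, -0.8]
grip_width: 0.0851
finger_force: 0.0
[0.4945 0.0109 0.227 ] [179.7   0.  -11.7] [-0.85  0.49  0.98  1.97 -0.5   0.94 -1.39]
potato [ 301    0   56   29 1221] (array([642.8, -31.2]), array([52.1, 23.4]), np.float32(78.39), array([644.1, -35. ], dtype=float32))
```

I've used all 10 views, so from here I work from numbers only.

```bash
python3 - <<'E'
from h import *
from workcell import bot
f=bot.grab_frame("wrist");np.savez("w8.npz",**f);c=pix(f,[[.495,.011,.055]])[0];print(c)
h=cv2.cvtColor(f["pixels"],cv2.COLOR_RGB2HSV)
u,v=c.astype(int)
for dv in range(-70,71,14): print(v+dv,[h[v+dv,u+du].tolist() for du in range(-75,76,25)])
E
```

```text
[316.7309129  175.15908967]
105 [[23, 31, 217], [10, 114, 92], [10, 133, 86], [10, 135, 81], [10, 134, 82], [11, 113, 86], [31, 24, 219]]
119 [[25, 29, 219], [11, 113, 90], [10, 130, 86], [11, 139, 81], [10, 131, 80], [10, 117, 85], [30, 23, 218]]
133 [[29, 24, 219], [11, 109, 91], [10, 126, 83], [14, 127, 150], [10, 134, 80], [11, 116, 86], [32, 23, 219]]
147 [[30, 22, 219], [11, 110, 93], [11, 126, 83], [14, 121, 93], [9, 113, 52], [12, 81, 57], [21, 35, 125]]
161 [[32, 22, 220], [10, 105, 92], [10, 124, 84], [14, 122, 92], [10, 105, 51], [11, 89, 57], [21, 33, 123]]
175 [[32, 21, 221], [10, 100, 92], [13, 94, 57], [15, 119, 92], [12, 114, 49], [13, 94, 57], [20, 32, 118]]
189 [[33, 21, 222], [11, 102, 95], [12, 89, 57], [15, 116, 90], [12, 102, 50], [13, 85, 57], [20, 31, 122]]
203 [[32, 20, 221], [11, 100, 99], [13, 81, 57], [15, 114, 87], [13, 105, 51], [12, 81, 57], [21, 33, 218]]
217 [[33, 21, 222], [11, 99, 98], [10, 100, 89], [12, 80, 54], [13, 90, 54], [13, 79, 58], [20, 34, 218]]
231 [[30, 22, 220], [32, 17, 220], [21, 31, 130], [19, 33, 124], [20, 32, 120], [19, 34, 119], [21, 34, 216]]
245 [[20, 33, 214], [32, 16, 220], [32, 16, 219], [21, 35, 116], [21, 34, 121], [22, 32, 118], [20, 34, 216]]
```

```bash
sed -i 's/^m=((H>9.*/m=((H>=12)\&(H<22)\&(S>95)\&(V>72)).astype(np.uint8)/' pot.py; sed -i 's/n,l,st/m[:, :240]=0;m[:, 400:]=0;n,l,st/' pot.py; sed -i 's/np.ones((7,7),np.uint8)),3,np.ones((7,7)/np.ones((5,5),np.uint8)),3,np.ones((9,9)/' pot.py; python3 pot.py
```

```text
[0.4946 0.011  0.2271] [179.7   0.  -11.7] [-0.85  0.49  0.98  1.97 -0.5   0.94 -1.39]
potato [ 293    0   66   36 1764] (array([640.6, -28.2]), array([61.7, 29.5]), np.float32(78.34), array([642.5, -32.5], dtype=float32))
potato [ 293  126   46   88 3410] (array([495.5,  12.2]), array([50.1, 99. ]), np.float32(166.81), array([498.2,  11.3], dtype=float32))
```

```bash
python3 -m crank '{"travel":[[0.1,0,-4.5],[0.1,0,-9],[0.1,0,-13.5],[0.1,0,-16],[0.1,0,-18]],"turn":[[0,0,-1],[0,0,-1],[0,0,-1],[0,0,-1],[0,0,-1]],"gripper":[0,0,0,0,0]}'
python3 -m crank '{"travel":[[0,0,-1],[0,0,-2],[0,0,-2.4],[0,0,-2.4],[0,0,-2.4]],"turn":[[0,0,0],[0,0,0],[0,0,0],[0,0,0],[0,0,0]],"gripper":[0,0,0,0,0.3]}'
python3 -m crank '{"travel":[[0,0,0],[0,0,0],[0,0,0],[0,0,0],[0,0,0]],"turn":[[0,0,0],[0,0,0],[0,0,0],[0,0,0],[0,0,0]],"gripper":[0.6,1,1,1,1]}' 40
```

```text
clock: 16.95
position: [0.495, 0.011, 0.0453]
tool_rot: [3.136, 0.002, -0.222]
force: [1.1, -0.2, 1.1]
grip_width: 0.0854
finger_force: 0.0
clock: 17.45
position: [0.496, 0.0121, 0.0237]
tool_rot: [3.137, -0.001, -0.22]
force: [0.2, 0.6, -0.0]
grip_width: 0.0732
finger_force: 0.0
clock: 17.95
position: [0.496, 0.0123, 0.0238]
tool_rot: [3.137, -0.001, -0.22]
force: [-2.3, 1.5, 10.6]
grip_width: 0.0526
finger_force: 39.6
```

```bash
python3 -m crank '{"travel":[[0,0,2],[0,0,5],[0,0,9],[0,0,13],[0,0,17]],"turn":[[0,0,0],[0,0,0],[0,0,0],[0,0,0],[0,0,0]],"gripper":[1,1,1,1,1]}'
python3 -m crank '{"travel":[[0,-3,0],[0.1,-7,0],[0.2,-11.5,0],[0.4,-16,0],[0.5,-20,0]],"turn":[[0,0,4],[0,0,9],[0,0,14],[0,0,19],[0,0,24]],"gripper":[1,1,1,1,1]}'
python3 -m crank '{"travel":[[0.1,-3,0],[0.1,-4.7,0],[0.1,-4.7,0],[0.1,-4.7,-2],[0.1,-4.7,-4]],"turn":[[0,0,4.7],[0,0,4.7],[0,0,4.7],[0,0,4.7],[0,0,4.7]],"gripper":[1,1,1,1,1]}'
python3 -c "
from workcell import bot
bot.grab_frame('top');bot.grab_frame('top');s=bot.observe();print(s['position'],s['tool_rot'],s['force'],s['finger_force'],s['qpos'].round(2))"
```

```text
clock: 18.45
position: [0.4952, 0.012, 0.1948]
tool_rot: [3.136, 0.001, -0.221]
force: [0.5, 1.1, -1.2]
grip_width: 0.0522
finger_force: 43.1
clock: 18.95
position: [0.5004, -0.1899, 0.1935]
tool_rot: [3.136, -0.0, 0.202]
force: [0.4, 0.7, -0.9]
grip_width: 0.0525
finger_force: 43.1
clock: 19.45
position: [0.5019, -0.2341, 0.1529]
tool_rot: [3.137, -0.001, 0.281]
force: [0.2, 0.5, -1.2]
grip_width: 0.0521
finger_force: 43.1
[ 0.50073817 -0.2334585   0.15143232] [3.13860735e+00 2.81397414e-03 2.81097685e-01] [-0.23788096 -0.48142002 -1.39634642] 43.06177254184149 [-0.14  0.61  0.68  1.89 -0.51  0.82 -0.48]
```

```bash
python3 -m crank '{"travel":[[0.1,-0.1,-3],[0.1,-0.1,-6],[0.1,-0.1,-8.5],[0.1,-0.1,-10],[0.1,-0.1,-11]],"turn":[[0,0,0],[0,0,0],[0,0,0],[0,0,0],[0,0,0]],"gripper":[1,1,1,1,1]}'
python3 -m crank '{"travel":[[0,0,-0.4],[0,0,-0.8],[0,0,-1],[0,0,-1.2],[0,0,-1.2]],"turn":[[0,0,0],[0,0,0],[0,0,0],[0,0,0],[0,0,0]],"gripper":[1,1,1,1,1]}'
python3 -c "
from workcell import bot
bot.grab_frame('top');bot.grab_frame('top');s=bot.observe();print(s['position'],s['tool_rot'],s['force'])"
```

```text
clock: 20.05
position: [0.5028, -0.2357, 0.0429]
tool_rot: [3.137, 0.0, 0.281]
force: [-0.2, 0.3, -1.0]
grip_width: 0.0524
finger_force: 43.1
clock: 20.55
position: [0.5027, -0.2359, 0.0313]
tool_rot: [3.136, -0.0, 0.281]
force: [-0.1, -0.1, -1.5]
grip_width: 0.0521
finger_force: 43.1
[ 0.50273476 -0.23598479  0.03134613] [ 3.13640483e+00 -2.26172589e-05  2.80453455e-01] [ 0.26221766 -0.08512654 -1.29539799]
```

Lower a little more, until light contact, then open partly.

```bash
python3 -m crank '{"travel":[[0,0,-0.1],[0,0,-0.2],[0,0,-0.25],[0,0,-0.25],[0,0,-0.25]],"turn":[[0,0,0],[0,0,0],[0,0,0],[0,0,0],[0,0,0]],"gripper":[1,1,1,1,1]}'
python3 -m crank '{"travel":[[0,0,0],[0,0,0],[0,0,0],[0,0,0],[0,0,0]],"turn":[[0,0,0],[0,0,0],[0,0,0],[0,0,0],[0,0,0]],"gripper":[0.3,0.25,0.2,0.2,0.2]}'
python3 -m crank '{"travel":[[0,0,1],[0,0,4],[0,0,8],[0,0,12],[0,0,16]],"turn":[[0,0,0],[0,0,0],[0,0,0],[0,0,0],[0,0,0]],"gripper":[0.2,0.2,0.2,0,0]}'
python3 - <<'E'
from h import *
from workcell import bot
f=bot.grab_frame("top");np.savez("t9.npz",**f);g=bot.grab_frame("wrist");np.savez("w9.npz",**g)
s=bot.observe();print(s["position"],s["tool_rot"])
H,S,V=cv2.split(cv2.cvtColor(g["pixels"],cv2.COLOR_RGB2HSV));m=((H>=11)&(H<22)&(S>90)&(V>72)).astype(np.uint8)
m=cv2.morphologyEx(cv2.morphologyEx(m,2,np.ones((5,5),np.uint8)),3,np.ones((9,9),np.uint8))
n,l,st,_=cv2.connectedComponentsWithStats(m)
for i in range(1,n):
    if st[i,4]>800: print("potato",st[i],rect(g,l==i,.043))
E
```

```text
clock: 21.15
position: [0.5026, -0.2359, 0.0286]
tool_rot: [3.137, 0.0, 0.28]
force: [0.2, -0.2, -1.7]
grip_width: 0.0519
finger_force: 43.1
clock: 21.65
position: [0.5026, -0.2359, 0.0286]
tool_rot: [3.137, 0.0, 0.28]
force: [-0.2, 0.1, -0.6]
grip_width: 0.0685
finger_force: 0.0
clock: 22.15
position: [0.5022, -0.236, 0.1909]
tool_rot: [3.136, 0.0, 0.28]
force: [-0.1, 1.2, 0.6]
grip_width: 0.0858
finger_force: 0.0
[ 0.50415802 -0.2371039   0.19372015] [ 3.13308643 -0.00544806  0.27993528]
potato [   0   52   25   96 1316] (array([499.4,  51.9]), array([21.1, 92. ]), np.float32(178.26), array([492.4,  52.5], dtype=float32))
potato [ 289  132   52   97 4007] (array([ 502.3, -235.9]), array([100.,  51.]), np.float32(13.33), array([ 503.5, -235.3], dtype=float32))
```

Potato a lies where planned, at (0.502, -0.236). Now potato b.

```bash
python3 -m crank '{"travel":[[2.5,3.5,2],[5,7.5,2],[7.5,11,2],[10,14.5,2],[13,17.5,2]],"turn":[[0,0,2],[0,0,4],[0,0,6],[0,0,8],[0,0,9.5]],"gripper":[0,0,0,0,0]}'
python3 -m crank '{"travel":[[3,2.5,0],[3.7,3.5,0],[3.7,3.5,0],[3.7,3.5,0],[3.7,3.5,0]],"turn":[[0,0,0],[0,0,0],[0,0,0],[0,0,0],[0,0,0]],"gripper":[0,0,0,0,0]}'
python3 pot.py
```

```text
clock: 22.75
position: [0.633, -0.0587, 0.209]
tool_rot: [3.137, 0.0, 0.448]
force: [0.1, -0.7, -0.8]
grip_width: 0.0854
finger_force: 0.0
clock: 23.25
position: [0.6689, -0.0273, 0.209]
tool_rot: [3.136, 0.0, 0.445]
force: [-0.2, -0.2, 0.3]
grip_width: 0.0855
finger_force: 0.0
[ 0.669  -0.0272  0.209 ] [179.7   0.   25.5] [-0.45  0.71  0.68  1.52 -0.48  1.07 -0.79]
potato [ 290  128   50   93 3873] (array([667.7, -25.1]), array([99.7, 51.9]), np.float32(25.42), array([670.3, -24.2], dtype=float32))
```

```bash
python3 -m crank '{"travel":[[0,0.15,-4.5],[0,0.15,-9],[0,0.15,-12.5],[0,0.15,-15],[0,0.15,-16.5]],"turn":[[0,0,0],[0,0,0],[0,0,0],[0,0,0],[0,0,0]],"gripper":[0,0,0,0,0]}'
python3 -m crank '{"travel":[[0,0,-1],[0,0,-1.8],[0,0,-2],[0,0,-2],[0,0,-2]],"turn":[[0,0,0],[0,0,0],[0,0,0],[0,0,0],[0,0,0]],"gripper":[0,0,0,0,0.3]}'
python3 -m crank '{"travel":[[0,0,0],[0,0,0],[0,0,0],[0,0,0],[0,0,0]],"turn":[[0,0,0],[0,0,0],[0,0,0],[0,0,0],[0,0,0]],"gripper":[0.6,1,1,1,1]}' 40
python3 -m crank '{"travel":[[0,0,2],[0,0,5],[0,0,9],[0,0,13],[0,0,17]],"turn":[[0,0,0],[0,0,0],[0,0,0],[0,0,0],[0,0,0]],"gripper":[1,1,1,1,1]}'
```

```text
clock: 23.8
position: [0.6686, -0.0252, 0.0419]
tool_rot: [3.137, 0.002, 0.445]
force: [0.4, -0.6, 0.2]
grip_width: 0.0854
finger_force: 0.0
clock: 24.3
position: [0.6701, -0.0244, 0.0244]
tool_rot: [3.136, -0.001, 0.446]
force: [0.2, 0.5, -0.1]
grip_width: 0.0738
finger_force: 0.0
clock: 24.8
position: [0.67, -0.0244, 0.0245]
tool_rot: [3.136, -0.001, 0.446]
force: [-2.2, 0.7, 9.3]
grip_width: 0.0523
finger_force: 40.2
clock: 25.3
position: [0.6693, -0.0244, 0.1954]
tool_rot: [3.137, 0.0, 0.446]
force: [1.6, -0.0, -1.5]
grip_width: 0.0522
finger_force: 43.0
```

```bash
python3 -m crank '{"travel":[[-1.2,-3,0],[-2.8,-7,0],[-4.6,-11.2,0],[-6.4,-15.4,0],[-8.2,-19.6,0]],"turn":[[0,0,-2],[0,0,-4],[0,0,-6],[0,0,-8],[0,0,-9.5]],"gripper":[1,1,1,1,1]}'
python3 -m crank '{"travel":[[-1.8,-4.2,0],[-3.4,-8.4,0],[-4.8,-11.5,0],[-5.3,-12.9,0],[-5.3,-12.9,-2]],"turn":[[0,0,0],[0,0,0],[0,0,0],[0,0,0],[0,0,0]],"gripper":[1,1,1,1,1]}'
python3 -m crank '{"travel":[[0,0,-2],[0,0,-4],[0,0,-4],[0,0,-4],[0,0,-4]],"turn":[[0,0,0],[0,0,0],[0,0,0],[0,0,0],[0,0,0]],"gripper":[1,1,1,1,1]}'
python3 -c "
from workcell import bot
bot.grab_frame('top');s=bot.observe();print(s['position'],s['tool_rot'],s['force'],s['finger_force'],s['qpos'].round(2))"
```

```text
clock: 25.8
position: [0.5867, -0.2218, 0.1939]
tool_rot: [3.137, -0.0, 0.279]
force: [0.4, -1.0, -1.9]
grip_width: 0.0522
finger_force: 43.0
clock: 26.3
position: [0.5341, -0.3527, 0.1757]
tool_rot: [3.133, -0.002, 0.277]
force: [0.7, 0.5, -2.4]
grip_width: 0.0523
finger_force: 43.0
clock: 26.8
position: [0.5351, -0.3496, 0.1348]
tool_rot: [3.136, -0.001, 0.281]
force: [0.4, 0.3, -1.6]
grip_width: 0.0522
finger_force: 43.0
[ 0.53517668 -0.34957252  0.13478327] [ 3.13557349e+00 -9.05378707e-04  2.80765963e-01] [ 0.53077727 -0.57377574 -1.49580426] 42.982213608920574 [ 0.08  0.75  0.64  1.67 -0.55  0.9  -0.35]
```

Lower to about 0.029 m (-10.55 cm) and release.

```bash
python3 -m crank '{"travel":[[0,0,-2.5],[0,0,-5],[0,0,-7],[0,0,-8.5],[0,0,-9.2]],"turn":[[0,0,0],[0,0,0],[0,0,0],[0,0,0],[0,0,0]],"gripper":[1,1,1,1,1]}'
python3 -m crank '{"travel":[[0,0,-0.4],[0,0,-0.8],[0,0,-1.1],[0,0,-1.3],[0,0,-1.3]],"turn":[[0,0,0],[0,0,0],[0,0,0],[0,0,0],[0,0,0]],"gripper":[1,1,1,1,1]}'
python3 -c "
from workcell import bot
bot.grab_frame('top');s=bot.observe();print(s['position'],s['force'])"
```

```text
clock: 27.35
position: [0.5346, -0.3493, 0.0409]
tool_rot: [3.137, 0.001, 0.281]
force: [0.6, -0.8, -1.8]
grip_width: 0.0522
finger_force: 43.0
clock: 27.85
position: [0.5348, -0.3495, 0.0288]
tool_rot: [3.136, -0.0, 0.281]
force: [-0.0, -0.7, -2.3]
grip_width: 0.0523
finger_force: 43.0
[ 0.53474436 -0.3495337   0.02884167] [-0.04291771  0.70469176 -0.55957103]
```

```bash
python3 -m crank '{"travel":[[0,0,0],[0,0,0],[0,0,0],[0,0,0],[0,0,0]],"turn":[[0,0,0],[0,0,0],[0,0,0],[0,0,0],[0,0,0]],"gripper":[0.3,0.25,0.2,0.2,0.2]}'
python3 -m crank '{"travel":[[0,0,1],[0,0,4],[0,0,8],[0,0,12],[0,0,16]],"turn":[[0,0,0],[0,0,0],[0,0,0],[0,0,0],[0,0,0]],"gripper":[0.2,0.2,0.2,0.2,0]}'
python3 -m crank '{"travel":[[0,0,3],[0,3,5],[0,6,5],[0,6,5],[0,6,5]],"turn":[[0,0,0],[0,0,0],[0,0,0],[0,0,0],[0,0,0]],"gripper":[0,0,0,0,0]}'
python3 - <<'E'
from h import *
from workcell import bot
g=bot.grab_frame("wrist");f=bot.grab_frame("top");np.savez("t10.npz",**f)
H,S,V=cv2.split(cv2.cvtColor(g["pixels"],cv2.COLOR_RGB2HSV));m=((H>=11)&(H<22)&(S>90)&(V>72)).astype(np.uint8)
m=cv2.morphologyEx(cv2.morphologyEx(m,2,np.ones((5,5),np.uint8)),3,np.ones((9,9),np.uint8))
n,l,st,_=cv2.connectedComponentsWithStats(m)
for i in range(1,n):
    if st[i,4]>800: print("potato",st[i],rect(g,l==i,.043))
# plate sheet corners and lip visibility: bright, unsaturated pixels in drawer
C=np.array([.5185,-.2925]);a=np.radians(16);R=np.array([[np.cos(a),-np.sin(a)],[np.sin(a),np.cos(a)]])
for nm,x in (("rear->front x_d",np.arange(-130,150,6)),):
    P=np.c_[(C+np.c_[x/1000,np.full(len(x),.095)]@R.T),np.full(len(x),.02)]
    uv=pix(g,P).round().astype(int);print([(int(xx),int(V[v,u])) for xx,(u,v) in zip(x,uv) if 0<=v<400 and 0<=u<640])
t0=np.load("top.npz")["pixels"].astype(int);d=np.abs(f["pixels"].astype(int)-t0).max(2)
for nm,b in dict(onion=(297,116,320,138),oil=(475,205,518,235),mill=(118,208,155,232),salt=(143,188,168,208)).items():
    x0,y0,x1,y1=b;print(nm,d[y0:y1,x0:x1].mean().round(1))
E
```

```text
clock: 28.4
position: [0.5347, -0.3494, 0.0287]
tool_rot: [3.136, 0.0, 0.281]
force: [0.2, -0.0, -0.1]
grip_width: 0.0686
finger_force: 0.0
clock: 28.9
position: [0.5343, -0.3495, 0.1909]
tool_rot: [3.136, 0.0, 0.28]
force: [0.5, -0.2, -0.2]
grip_width: 0.0804
finger_force: 0.0
clock: 29.4
position: [0.5347, -0.289, 0.2394]
tool_rot: [3.136, -0.0, 0.281]
force: [-0.0, -1.1, -0.4]
grip_width: 0.0853
finger_force: 0.0
potato [ 560    0   80   66 2120] (array([ 755.1, -524.4]), array([112.1,  22.6]), np.float32(74.39), array([ 753.5, -524.9], dtype=float32))
potato [ 241  142   47   84 3186] (array([ 501.1, -235.5]), array([99.4, 53. ]), np.float32(16.07), array([ 503.6, -235. ], dtype=float32))
potato [ 345  144   46   83 3033] (array([ 532.1, -350.2]), array([98.9, 51.3]), np.float32(16.68), array([ 533.8, -350.7], dtype=float32))
[(-130, 39), (-124, 38), (-118, 38), (-112, 113), (-106, 109), (-100, 110), (-94, 108), (-88, 108), (-82, 108), (-76, 108), (-70, 108), (-64, 110), (-58, 110), (-52, 111), (-46, 111), (-40, 108), (-34, 110), (-28, 110), (-22, 212), (-16, 215), (-10, 219), (-4, 211), (2, 213), (8, 215), (14, 211), (20, 216), (26, 212), (32, 218), (38, 218), (44, 221), (50, 219), (56, 218), (62, 220), (68, 219), (74, 221), (80, 221), (86, 224), (92, 224), (98, 220), (104, 225), (110, 76), (116, 57), (122, 60), (128, 64), (134, 67), (140, 68), (146, 206)]
onion 6.2
oil 5.7
mill 5.9
salt 5.1
```

Both potatoes lie parallel on the plate, about 119 mm apart. The plate is flat and the bystanders are unchanged.

```bash
python3 -c "
from workcell import bot
print(bot.job_done())"
```

```text
the job is handed in; nothing more can be done
None
```

The job is handed in at about 30 s: the crisper plate sits flat under the retaining lip, both potatoes lie side by side on it, and the onion, bottle, mill and salt shaker are where they were.

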